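# Rebuild the spring pack: cone washers face to face on the arbor

### The job

Rebuild the spring pack: slide the three conical spring washers from the green drying rack onto the horizontal arbor, facing alternately. First a steel one with its wide hollow side against the shoulder, then the brass one turned the other way so that the two noses touch, then the other steel one turned again so that its hollow side meets the hollow side of the brass one. Push them together so that each touches the next with no gap, leave them hanging still on the arbor, and leave the glassware and bottles standing where they are.

Things in the scene. Friction and masses are not known exactly. Their poses are not given: they have to be found in the camera images.
- rack: fixed green rack, 150 (x) by 84 (y) mm, origin under its middle, on the worktop. Washers stand at x=-44, 0, 44 mm in any order, axis along rack x either way round and 50 mm up. Separators 40 mm high (within 15 mm of the middle line) stand between them and at the ends: lift a washer 30 mm straight up before moving it sideways. Beside the washers nothing of the rack is over 24 mm high
- arbor_shoulder (a point): where the arbor's axis meets the face of its shoulder (54 mm diameter, dark steel disc), 100 mm above the worktop. The point's +y runs along the arbor from the shoulder to its free end, z is up. The grey post behind the shoulder (y = -9 to -31 mm) is 124 mm high and 46 mm wide. Fixed.
- arbor_tip (a point): the free end of the arbor: a horizontal steel bar 25 mm in diameter that stands out 114 mm from the shoulder, chamfered over the last 8 mm. Fixed. (The glass sash of the hood is raised: from x = 0.3 to 0.36 m everything below 0.7 m is open; its right side wall and frame stand just beyond the right end of the worktop, y = -0.37 m.)
- steel_1: conical spring washer, steel (grey), one of two alike; origin on its axis at mid-length, +x from wide hollow side (x=-12 mm) to small nose (+12). Outside: 66 mm diameter band from x=-12 to +2, grip across it with a finger either side of the ring; then a cone to 41 mm at the nose. Bore 31 mm, 0.1-0.2 kg. Starts on edge in the rack, bore level
- steel_1_hollow (a point): centre of the wide hollow face of steel_1 (on its axis, 12 mm from its middle)
- steel_1_nose (a point): centre of the small nose face of steel_1 (on its axis, 12 mm from its middle)
- brass_1: conical spring washer, brass (yellow); origin on its axis at mid-length, +x from wide hollow side (x=-12 mm) to small nose (+12). Outside: 66 mm diameter band from x=-12 to +2, grip across it with a finger either side of the ring; then a cone to 41 mm at the nose. Bore 31 mm, 0.1-0.2 kg. Starts on edge in the rack, bore level
- brass_1_hollow (a point): centre of the wide hollow face of brass_1 (on its axis, 12 mm from its middle)
- brass_1_nose (a point): centre of the small nose face of brass_1 (on its axis, 12 mm from its middle)
- steel_2: conical spring washer, steel (grey), one of two alike; origin on its axis at mid-length, +x from wide hollow side (x=-12 mm) to small nose (+12). Outside: 66 mm diameter band from x=-12 to +2, grip across it with a finger either side of the ring; then a cone to 41 mm at the nose. Bore 31 mm, 0.1-0.2 kg. Starts on edge in the rack, bore level
- steel_2_hollow (a point): centre of the wide hollow face of steel_2 (on its axis, 12 mm from its middle)
- steel_2_nose (a point): centre of the small nose face of steel_2 (on its axis, 12 mm from its middle)
- beaker: bystander: 113 mm tall, 94 mm wide clear glass beaker; origin at the centre of its underside, z up
- slide_box: bystander: flat blue box, 69 x 100 x 31 mm; origin at the centre of its underside, z up
- stored_bottle: bystander: 171 mm tall, 72 mm wide amber bottle with a black cap; origin at the centre of its underside, z up
- weighing_bottle: bystander: 56 mm tall, 32 mm wide small glass bottle with a knob lid; origin at the centre of its underside, z up
- amber_jar: bystander: 111 mm tall, 43 mm wide amber bottle; origin at the centre of its underside, z up
- bottle_2: bystander: 214 mm tall, 91 mm wide amber bottle with a gold cap; origin at the centre of its underside, z up
- soap_dispenser: bystander: 207 mm tall, 57 x 89 mm pump dispenser; origin at the centre of its underside, z up

How it is judged (in metres and radians):
At the end, for the whole second after the job is handed in: Counted from the shoulder: steel washer, hollow face within 8 mm of the shoulder point; brass, nose centre within 6 mm of its nose centre; other steel, hollow-face centre within 6 mm of the brass hollow-face centre; all on the arbor, at rest and let go; bystanders upright, within 4 cm (((distance between steel_1_hollow and arbor_shoulder below 0.008 m and distance between steel_1_nose and brass_1_nose below 0.006 m and distance between brass_1_hollow and steel_2_hollow below 0.006 m) or (distance between steel_2_hollow and arbor_shoulder below 0.008 m and distance between steel_2_nose and brass_1_nose below 0.006 m and distance between brass_1_hollow and steel_1_hollow below 0.006 m)) and linear speed of each of steel_1, brass_1, steel_2 below 0.02 m/s); the robot touches nothing.
It fails at once if glassware, a bottle or the box is shifted by more than 4 cm (distance of any of beaker, slide_box, stored_bottle, weighing_bottle, amber_jar, bottle_2, soap_dispenser from where it was at the start of the episode above 0.04 m).
It fails at once if glassware, a bottle or the box is knocked over (angle between any of beaker, slide_box, stored_bottle, weighing_bottle, amber_jar, bottle_2, soap_dispenser's own z axis and vertical above 0.4 rad).
It also fails if it takes over 72 s, if anything falls off the work surface, if the arm or the gripper's body presses on something with over 40 N, if the wrist force passes 120 N, or if a joint passes its speed limit or range.

### The arm

A 7-joint arm with a two-finger parallel gripper is mounted at the origin on a cart in front of the work surface, level with it; the furniture and walls round the work are solid. World frame = base frame: x ahead of the robot, y to its left, z up, the work surface at z = 0. Lengths are in m, angles in degrees, forces in N, time in s.
With the tool pointing down it reaches from about 0.35 to 0.775 m from the base axis. Payload 3.1 kg.
Tool frame: the origin (TCP) lies on the centre line of the jaws, within the pads' length; the fingertips stand 17 mm ahead of it and the grasp point (between the pads) lies 2 mm behind it (robot.tip_reach is the distance from the TCP to the fingertips, in m); z points along the fingers, y is the direction in which the jaws open and shut (so a half turn about z gives the same grasp; the last joint's range is limited). The gripper opens to 85 mm and grips with 20 to 120 N. Pads are 22 mm wide; open, the fingers measure 114 mm over their backs; the gripper's body (76 mm by 85 mm) begins 54 mm behind the grasp point. The pads swing forward as they close: fully open they stand 13 mm farther back than shut.
Start: joints at [71.121, 17.813, 0.802, 86.603, -0.252, 75.585, -1.558], TCP at [0.156, -0.527, 0.248] pointing down, gripper open.
Joint ranges: [-154.91, 154.91], [-16.99, 109.72], [-72.82, 74.43], [7.12, 147.25], [-82.49, 262.49], [11.32, 116.49], [-174.64, 174.64]. Speed limits (degrees/s): [159.86, 159.86, 180, 180, 180, 180, 180].

### API

Orientations are given as [roll, pitch, yaw] about the fixed x, y, z axes, in that order (R = Rz(yaw) Ry(pitch) Rx(roll)).
In Python, from station import robot, fingers, vision, workorder, recognise gives the robot as it stands. Calls block until the motion is done:
- robot.move_to(position, orientation): joint-space move of the TCP to a pose.
- robot.line_to(position, orientation=None, velocity=0.15, f_stop=None): straight line of the TCP; orientation=None keeps the orientation; velocity is the mean speed in m/s. With f_stop (N) it stops when the force on the tool has changed by that much, and returns True; else False.
- robot.move_j(angles): joint-space move.
- fingers.gripper_to(opening, force=None): opening from 0.0 (shut) to 1.0 (fully open); force is the grip in N (None keeps the last); returns when the fingers have stopped.
- robot.pause(seconds).
- robot.inverse_kinematics(position, orientation): joint angles nearest the present ones, or None.
- vision.grab_frame(name): name is "scene" or "top" or "wrist"; returns the picture (384x512x3 uint8, red, green, blue); there is no depth.
- vision.calibration(name): a dict with "mtx" (3x3 intrinsics, pixels), "k1" (the pictures are not rectified: a ray, as slopes to the right and down, at radius r is drawn at 1 + k1 r^2 times it, then the intrinsics apply), "extrinsics" (4x4, takes a point from world to camera coordinates); the wrist camera has in their place "T_tool_cam" (4x4, takes a point from camera to tool coordinates, whose origin is the TCP and whose axes are the flange's). Camera axes: x right, y up, looking along -z (the intrinsics and any distortion apply to the point x, -y, -z); pixel columns grow to the right and rows downward; lengths in m; the calibration is good to about 2 mm. A picture is of the moment at which its call begins: read the wrist's pose just before it. calibration takes no time and is no camera call.
A pose or a line that the arm cannot do raises robot.PlanningError and nothing moves.
- workorder.close_job(): hands the job in, once; it reports no verdict.
Trained networks look in the newest picture that a camera, given by its name, has taken for a name from the list of things; names that differ only in an ending like _2 or _b are one class to them, and where a whole thing is asked for, a point or a joint stands for the part that bears it (a point fixed in the world has none). Each returns a list of dicts, best first, with "p" (0 to 1); they miss things now and then, are a little off and sometimes report something else, mostly with a low value. They report only what shows in the picture. A call takes as long as a camera call.
- recognise(label, camera): "rect" ([centre column, centre row, width, height] in pixels, round what is visible of it).
Readings, each from a call of its own:
- robot.current_time_s(): time.
- robot.current_joint_positions(): joint angles.
- robot.current_dq(): joint speeds.
- robot.current_joint_torque(): joint torques, N m.
- robot.current_tool_pos(): TCP position.
- robot.current_eef_rot(): TCP orientation.
- robot.current_contact_force(): force on the tool from outside, world axes, zero at the start.
- robot.current_torque(): the same for the moment, N m.
- robot.current_finger_gap(): opening from 0.0 (shut) to 1.0 (fully open).
Only numpy, scipy, OpenCV 4.12 (cv2) and the standard library are available. Lean on these libraries where they do the work, as an engineer would, in place of code of your own. Each camera call takes 0.05 s, during which the arm holds its last target.

## Working session

There is one attempt and no reset: what is moved stays moved. The work goes in short steps, each a Python script; the robot and the scene stay as the last script left them, time stands still between calls to the robot, and variables do not carry over. Pictures are saved under pics/ and viewed, and the job is handed in when it is done.

```bash
ls; mkdir -p pics; python3 - <<'E'
from station import robot, fingers, vision, workorder, recognise
import cv2, numpy as np
for c in ["scene","top","wrist"]:
    im=vision.grab_frame(c); cv2.imwrite(f"pics/{c}0.png",im[:,:,::-1])
    cal=vision.calibration(c); print(c,{k:np.round(v,4).tolist() for k,v in cal.items()})
print(robot.current_time_s(),robot.current_tool_pos(),robot.current_eef_rot())
E
```

```text
pics
scene {'mtx': [[474.942, 0.0, 256.0528], [0.0, 474.942, 188.1369], [0.0, 0.0, 1.0]], 'k1': -0.026, 'extrinsics': [[-0.9394, 0.3427, 0.0013, 0.4807], [-0.1988, -0.548, 0.8125, 0.077], [0.2792, 0.7631, 0.5829, -1.7855], [0.0, 0.0, 0.0, 1.0]]}
top {'mtx': [[377.0588, 0.0, 252.0585], [0.0, 377.0588, 196.96], [0.0, 0.0, 1.0]], 'k1': -0.0118, 'extrinsics': [[-0.0054, -0.9999, 0.0128, 0.074], [0.9967, -0.0044, 0.0809, -0.5658], [-0.0808, 0.0132, 0.9966, -1.2535], [0.0, 0.0, 0.0, 1.0]]}
wrist {'mtx': [[277.901, 0.0, 251.9974], [0.0, 277.901, 190.1032], [0.0, 0.0, 1.0]], 'k1': -0.0497, 'T_tool_cam': [[0.0, 0.9591, 0.283, 0.0727], [1.0, -0.0001, 0.0003, -0.0012], [0.0003, 0.283, -0.9591, -0.1261], [0.0, 0.0, 0.0, 1.0]]}
0.15 [ 0.15596151 -0.52689658  0.24744787] [-1.79895421e+02  7.17029298e-03  1.64935022e+01]
```

View pics/scene0.png

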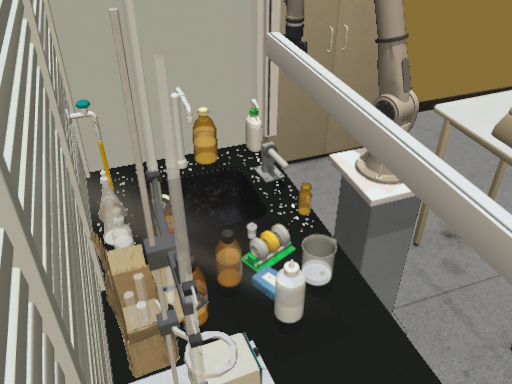

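View pics/top0.png

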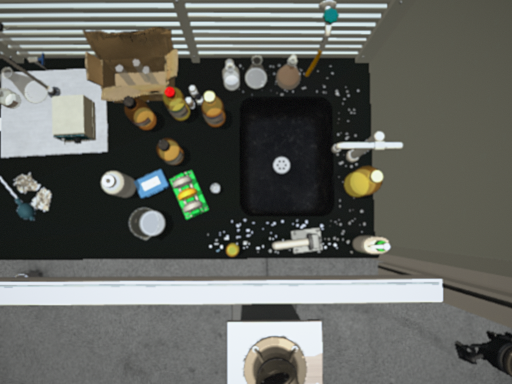

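View pics/wrist0.png

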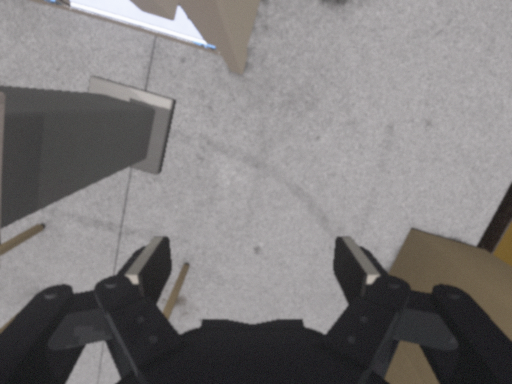

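```bash
cat > h.py <<'E'
from station import robot, fingers, vision, workorder, recognise
import cv2, numpy as np
from scipy.spatial.transform import Rotation as Rt
def cam(name,T=None):
    c=vision.calibration(name)
    if name=="wrist":
        E=np.linalg.inv(T@np.array(c["T_tool_cam"]))
    else: E=np.array(c["extrinsics"])
    return np.array(c["mtx"]),c["k1"],E
def tool():
    T=np.eye(4);T[:3,:3]=Rt.from_euler('xyz',robot.current_eef_rot(),degrees=True).as_matrix();T[:3,3]=robot.current_tool_pos();return T
def proj(C,P):
    K,k,E=C; p=E[:3,:3]@np.asarray(P,float)+E[:3,3]
    s=np.array([p[0],-p[1]])/-p[2]; s=s*(1+k*(s@s)); return K[:2,:2]@s+K[:2,2]
def ray(C,uv):
    K,k,E=C; d=(np.asarray(uv,float)-K[:2,2])/K[0,0]; s=d.copy()
    for _ in range(10): s=d/(1+k*(s@s))
    v=E[:3,:3].T@np.array([s[0],-s[1],-1]); o=-E[:3,:3].T@E[:3,3]; return o,v
def atz(C,uv,z):
    o,v=ray(C,uv); return o+v*(z-o[2])/v[2]
def snap(name,fn,crop=None,sc=1):
    T=tool() if name=="wrist" else None
    im=vision.grab_frame(name)[:,:,::-1].copy()
    cv2.imwrite(f"pics/{fn}_raw.png",im)
    if T is not None: np.save(f"pics/{fn}.npy",T)
    if crop: im=im[crop[1]:crop[3],crop[0]:crop[2]]
    cv2.imwrite(f"pics/{fn}.png",cv2.resize(im,None,fx=sc,fy=sc,interpolation=cv2.INTER_CUBIC))
    return cam(name,T)
E
python3 - <<'E'
from h import *
im=cv2.imread("pics/top0.png")[130:265,90:400];cv2.imwrite("pics/t1.png",cv2.resize(im,None,fx=2.5,fy=2.5,interpolation=2))
im=cv2.imread("pics/scene0.png")[100:330,190:350];cv2.imwrite("pics/s1.png",cv2.resize(im,None,fx=2.6,fy=2.6,interpolation=2))
C=cam("top")
for n,uv,z in [("rack",(188,195),.02),("tip",(273,245),.1),("sh",(308,242),.1),("jar",(232,250),.1),("beak",(147,223),.1),("soap",(375,245),.1),("wb",(215,188),.05)]: print(n,atz(C,uv,z).round(3))
for l in ["beaker","slide_box","stored_bottle","weighing_bottle","amber_jar","bottle_2","soap_dispenser","rack","arbor_tip","brass_1","steel_1"]:
    try: print(l,[(np.round(r["rect"],1).tolist(),round(r["p"],2)) for r in recognise(l,"top")][:3])
    except Exception as e: print(l,e)
E
```

```text
rack [0.574 0.288 0.02 ]
tip [0.408 0.007 0.1  ]
sh [ 0.417 -0.103  0.1  ]
jar [0.393 0.136 0.1  ]
beak [0.479 0.404 0.1  ]
soap [ 0.406 -0.316  0.1  ]
wb [0.594 0.194 0.05 ]
beaker [([148.9, 223.9, 34.7, 29.6], 0.84), ([372.9, 246.0, 39.0, 21.6], 0.24)]
slide_box [([151.8, 182.6, 31.7, 25.6], 0.88)]
stored_bottle [([169.4, 149.6, 27.4, 29.1], 0.79)]
weighing_bottle []
amber_jar [([192.1, 205.4, 20.6, 15.7], 0.73)]
bottle_2 [([363.3, 180.7, 41.6, 29.2], 0.95)]
soap_dispenser [([373.2, 244.2, 38.6, 22.7], 0.77)]
rack [([190.8, 194.2, 41.0, 45.7], 0.89), ([364.0, 180.4, 41.4, 29.2], 0.59)]
arbor_tip [([298.1, 239.3, 49.0, 25.5], 0.65), ([212.9, 187.7, 8.6, 8.5], 0.65), ([184.6, 181.4, 16.2, 13.9], 0.35)]
brass_1 [([190.4, 194.5, 21.4, 13.4], 0.44), ([193.9, 206.2, 22.5, 17.3], 0.17)]
steel_1 [([192.6, 208.9, 21.5, 17.3], 0.65), ([183.4, 181.8, 20.5, 8.7], 0.52)]
```

View pics/t1.png

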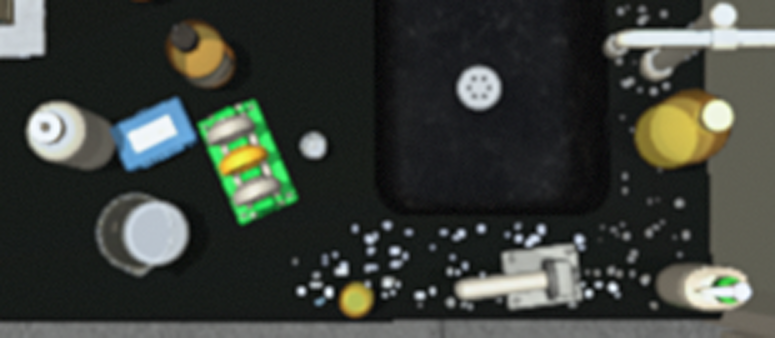

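View pics/s1.png

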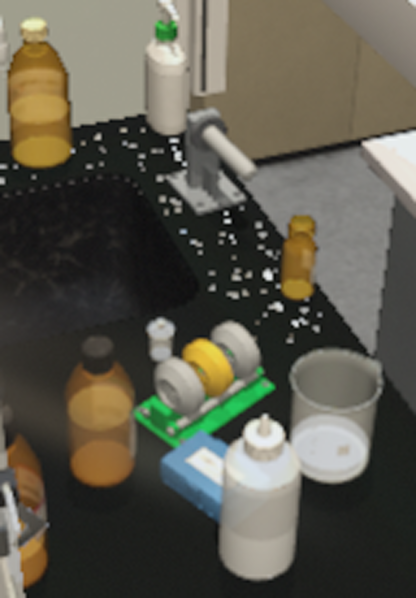

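```bash
python3 - <<'E'
from h import *
robot.line_to([0.28,-0.2,0.33],[180,0,10],velocity=0.3)
print(robot.current_time_s())
robot.move_to([0.415,-0.02,0.25],[180,0,0])
print(robot.current_time_s(),robot.current_tool_pos(),robot.current_joint_positions())
snap("wrist","wa",None,1.5)
robot.move_to([0.53,0.275,0.25],[180,0,-15])
snap("wrist","wr",None,1.5)
print(robot.current_time_s(),robot.current_tool_pos(),robot.current_eef_rot(),robot.current_joint_positions())
E
```

```text
2.05
3.0 [ 0.41487988 -0.02195562  0.24982416] [ 41.02951215   4.19300396 -42.29530736 104.1575931    2.99329234
  72.80742076 -92.22881372]
4.3083 [0.53106333 0.27257207 0.25017239] [ 1.79906836e+02 -8.46874944e-02 -1.51946425e+01] [   3.27762611   31.68817716  -51.64154007   77.1217874    24.65940912
   82.68135185 -152.35567257]
```

View pics/wa.png

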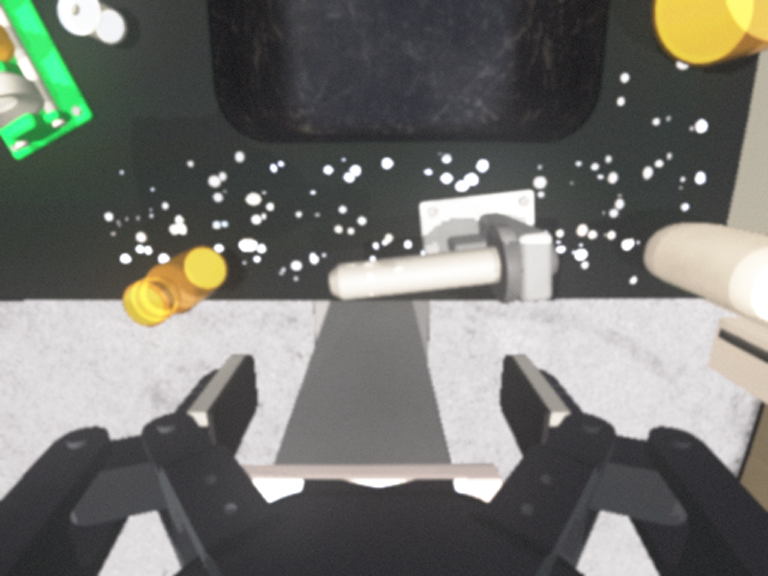

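View pics/wr.png

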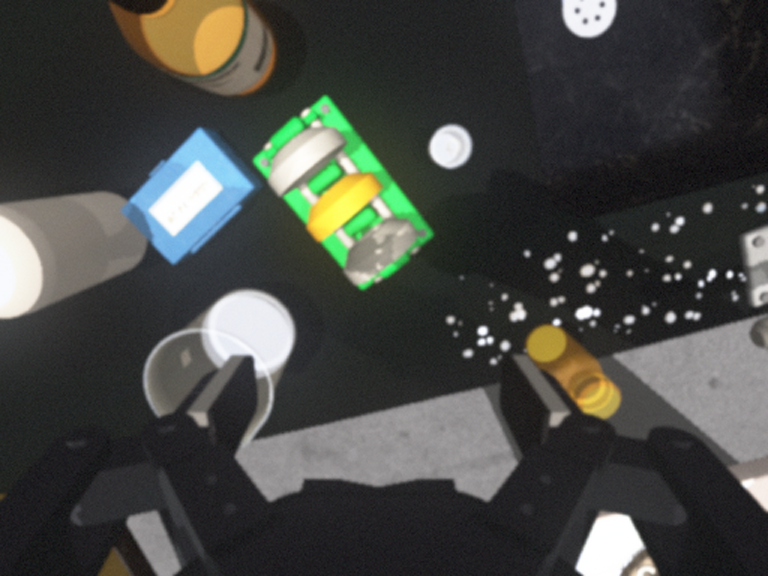

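```bash
python3 - <<'E'
from h import *
im=cv2.imread("pics/wr_raw.png")[50:200,160:300];cv2.imwrite("pics/wr2.png",cv2.resize(im,None,fx=4,fy=4,interpolation=2))
im=cv2.imread("pics/wa_raw.png")[110:220,200:390];cv2.imwrite("pics/wa2.png",cv2.resize(im,None,fx=4,fy=4,interpolation=2))
C=cam("wrist",np.load("pics/wr.npy"))
for z in [0,.01,.02]:
    P=[atz(C,np.array(p)/1.5,z)[:2] for p in [(327,97),(255,160),(362,288),(433,235)]]
    P=np.array(P); d=[np.linalg.norm(P[i]-P[i-1])for i in range(4)]
    print(z,P.round(3).tolist(),np.round(d,3),P.mean(0), [np.degrees(np.arctan2(*(P[i]-P[j])[::-1])) for i,j in[(0,3),(1,2)]])
E
```

```text
0 [[0.664, 0.282], [0.631, 0.358], [0.495, 0.299], [0.527, 0.223]] [0.149 0.082 0.148 0.082] [0.57917401 0.29060703] [np.float64(23.290703310883483), np.float64(23.169365507097435)]
0.01 [[0.662, 0.282], [0.631, 0.355], [0.498, 0.298], [0.529, 0.224]] [0.145 0.08  0.145 0.08 ] [0.57974485 0.28967474] [np.float64(23.290703310883476), np.float64(23.169365507097435)]
0.02 [[0.66, 0.281], [0.63, 0.352], [0.501, 0.297], [0.53, 0.225]] [0.141 0.078 0.141 0.078] [0.58031568 0.28874246] [np.float64(23.290703310883476), np.float64(23.16936550709743)]
```

View pics/wr2.png

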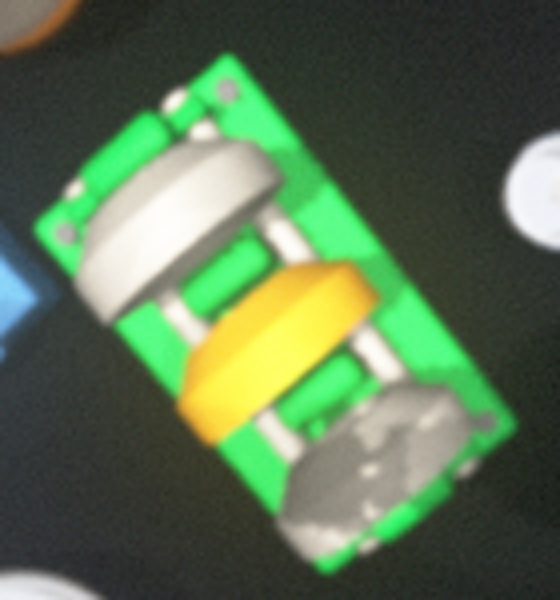

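View pics/wa2.png

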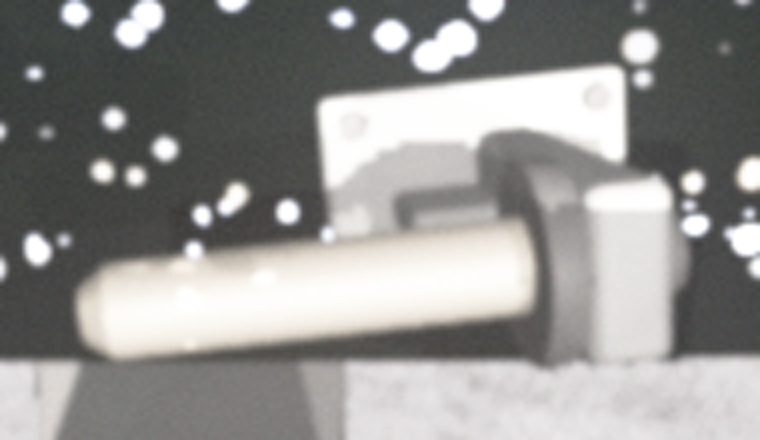

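```bash
python3 - <<'E'
from h import *
robot.move_to([0.57,0.287,0.2],[180,0,23.2])
snap("wrist","wr3",(130,60,390,290),3)
print(robot.current_time_s(),robot.current_tool_pos(),robot.current_eef_rot(),robot.current_joint_positions())
E
```

```text
4.9833 [0.57011016 0.28650569 0.20102937] [ 1.79987334e+02 -6.00148666e-02  2.30498525e+01] [   3.68639751   40.98360997  -57.32594525   74.28309256   33.90655868
   82.11721927 -118.14640015]
```

View pics/wr3.png

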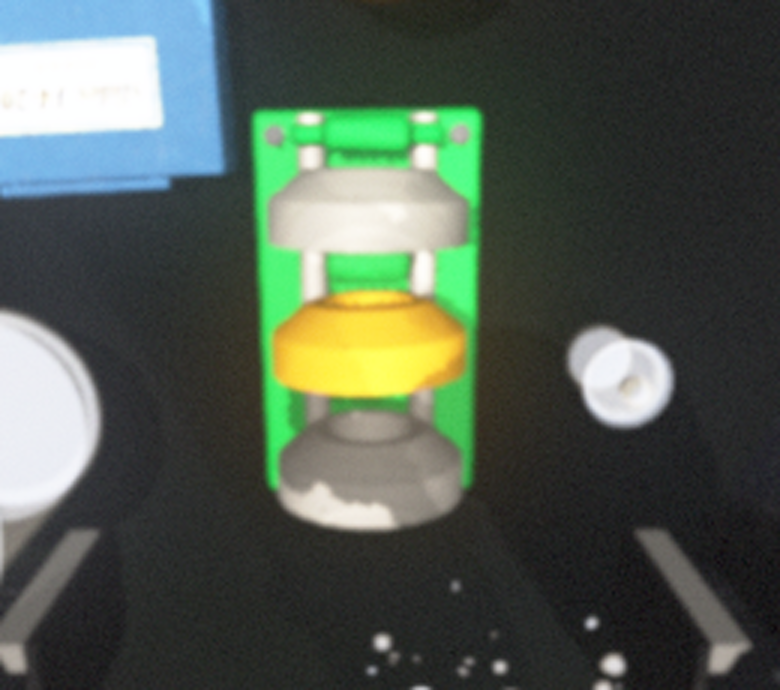

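```bash
python3 - <<'E'
from h import *
from scipy.optimize import least_squares
C=cam("wrist",np.load("pics/wr3.npy"))
a=np.linspace(-np.pi,np.pi,361)
def pred(p):
    x,y,w=p;c,s=np.cos(w),np.sin(w);out=[]
    for X in (.044,0,-.044):
        pts=[]
        for dx in np.linspace(-.012,.002,5):
            for t in a:
                lx,ly,z=X+dx,.033*np.cos(t),.05+.033*np.sin(t)
                pts.append(proj(C,(x+c*lx-s*ly,y+s*lx+c*ly,z)))
        pts=np.array(pts); lx,ly=X-.012,0
        out+=[pts[:,0].min(),pts[:,0].max(),proj(C,(x+c*lx,y+s*lx,.083))[1]]
    return np.array(out)
m=[]
for l,r,b in [(269,469,251),(273,467,396),(278,463,531)]: m+=[130+l/3-.33,130+r/3-.33,60+b/3-.33]
f=least_squares(lambda p:pred(p)-m,[.58,.29,.4],diff_step=1e-4)
print(f.x,np.degrees(f.x[2]),(pred(f.x)-m).round(1))
# arbor
C=cam("wrist",np.load("pics/wa.npy"))
def ab(p):
    x,y,w,z=p; d=np.array([np.cos(w),np.sin(w),0]);o=np.array([x,y,z]);out=[]
    return d,o
# crop px/4 + (200,110): upper edge & lower edge points of bar, at ends
E=[((120,263),(120,357)),((300,243),(300,342)),((500,222),(500,324))]
mid=[];
for u,l in E:
    for t in (u,l): pass
    U=np.array(u)/4+[200,110]-.4;L=np.array(l)/4+[200,110]-.4
    o,v1=ray(C,U);_,v2=ray(C,L);v1/=np.linalg.norm(v1);v2/=np.linalg.norm(v2)
    b=v1+v2; P=o+b*(.1-o[2])/b[2]; print(P, 'dia',2*np.linalg.norm(P-o)*np.sin(np.arccos(v1@v2)/2)); mid.append(P)
print(np.degrees(np.arctan2(*(mid[0]-mid[2])[:2][::-1])))
for n,uv,z in [("tip upper",(100,263),.1),("tipend left",(77,305),.1),("shoulder face/bar top edge",(530,270),.1125),("disc near-left edge bottom",(548,360),.1),("disc left top",(500,170),.1)]:
    print(n,atz(C,np.array(uv)/4+[200,110]-.4,z))
E
```

```text
[0.58039508 0.29042295 0.40807155] 23.38077743027696 [-0.8  0.8  0.4 -0.4  0.3  0.4 -0.4  0.5 -0.8]
[0.40944551 0.00224549 0.1       ] dia 0.024233022644026745
[ 0.41398317 -0.04410855  0.1       ] dia 0.025398706201350724
[ 0.41903193 -0.09535318  0.1       ] dia 0.026105923539249284
95.60975844191094
tip upper [0.42191874 0.00703049 0.1       ]
tipend left [0.41082167 0.0133018  0.1       ]
shoulder face/bar top edge [ 0.42291283 -0.09931479  0.1125    ]
disc near-left edge bottom [ 0.39550477 -0.10973301  0.1       ]
disc left top [ 0.44555184 -0.09350372  0.1       ]
```

```bash
python3 - <<'E'
from h import *
C=cam("top");S=cam("scene");W=cam("wrist",np.load("pics/wr.npy"))
print("top cam",-C[2][:3,:3].T@C[2][:3,3],"scene cam",-S[2][:3,:3].T@S[2][:3,3])
# candidate bottle centres: draw projected cylinders
b=(0.69,0.335)
def draw(b,r,h,fn):
    for n,Cc,f in [("top",C,"top0"),("scene",S,"scene0"),("wr",W,"wr_raw")]:
        im=cv2.imread(f"pics/{f}.png");im=cv2.resize(im,None,fx=2,fy=2)
        for z in (0,h):
            p=np.array([proj(Cc,(b[0]+r*np.cos(t),b[1]+r*np.sin(t),z)) for t in np.linspace(0,6.3,60)])
            cv2.polylines(im,[(p*2).astype(int)],False,(0,255,0) if z==0 else (0,0,255),1)
        u=(proj(Cc,(b[0],b[1],.08))*2).astype(int); x0=max(0,u[0]-150);y0=max(0,u[1]-150)
        cv2.imwrite(f"pics/{fn}_{n}.png",im[y0:y0+300,x0:x0+300])
    return
draw(b,.036,.12,"b1")
a=[cv2.resize(cv2.imread(f"pics/b1_{n}.png"),(266,300)) for n in("top","scene","wr")]
cv2.imwrite("pics/b1.png",np.hstack(a))
for pos,yaw in [([.616,.306,.048],23.4),([.616,.306,.048],203.4),([.616,.306,.048],-156.6),([.41,.02,.1],95.6),([.41,.02,.1],-84.4),([.42,-.09,.1],-84.4),([.42,-.09,.1],95.6)]:
    print(pos,yaw,robot.inverse_kinematics(pos,[180,0,yaw]))
E
```

```text
top cam [0.46304963 0.08808143 1.29410198] scene cam [0.96542472 1.23993589 0.97759676]
[0.616, 0.306, 0.048] 23.4 [  -0.75909446   53.20022865  -51.2015012    74.67629108   41.30123424
   70.99899413 -120.01077051]
[0.616, 0.306, 0.048] 203.4 [  3.1848691   58.22128309 -62.05775501  74.49279956  50.73231309
  75.93440111  55.23397533]
[0.616, 0.306, 0.048] -156.6 [  3.1848691   58.22128309 -62.05775501  74.49279956  50.73231309
  75.93440111  55.23397533]
[0.41, 0.02, 0.1] 95.6 [ 46.18835909  21.02598927 -61.2815128  117.30741213  22.75183756
  54.45038345 -21.50214027]
[0.41, 0.02, 0.1] -84.4 [ -24.55456909   10.9514568    21.85361181  119.56552099   -5.26805155
   50.37212304 -174.09677903]
[0.42, -0.09, 0.1] -84.4 [  18.27454824   13.15628564   -9.69480159  115.98018329    2.82384481
   51.07904915 -167.34538072]
[0.42, -0.09, 0.1] 95.6 [ 65.90463079  30.62408547 -72.36033691 114.56210539  34.04499826
  60.12564013 -16.81542687]
```

View pics/b1.png

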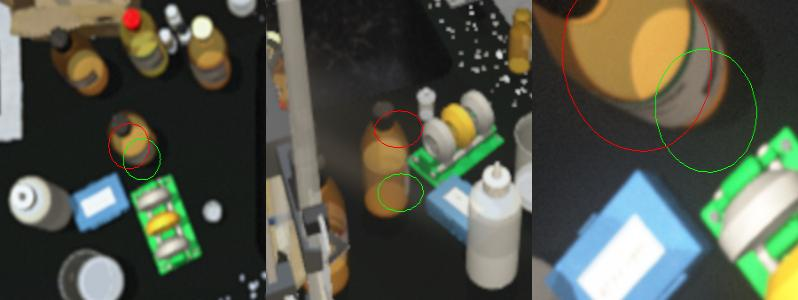

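```bash
python3 - <<'E'
from h import *
W=cam("wrist",np.load("pics/wr3.npy"))
o=np.array([.5804,.2904]);w=np.radians(23.4);R=np.array([[np.cos(w),-np.sin(w)],[np.sin(w),np.cos(w)]])
for n,uv,z in [("boxcorner top",(228,172),.031),("box lid bottom left",(5,195),.031),("box tab",(168,185),.015),("box corner z15",(228,172),.015),("wb",(600,350),.0)]:
    P=atz(W,np.array(uv)/3+[130,60],z)[:2]; print(n,P.round(3),(R.T@(P-o)).round(3))
E
```

```text
boxcorner top [0.61  0.356] [0.053 0.048]
box lid bottom left [0.573 0.425] [0.047 0.127]
box tab [0.596 0.377] [0.048 0.073]
box corner z15 [0.609 0.358] [0.053 0.051]
wb [0.601 0.197] [-0.018 -0.093]
```

```bash
cat >> h.py <<'E'
RO=np.array([.5804,.2904]);RW=np.radians(23.4)
def rackp(x,y=0): c,s=np.cos(RW),np.sin(RW); return RO+[c*x-s*y,s*x+c*y]
D=np.array([-.0977,.9952]);SH=np.array([.4196,-.1002])
def arb(s,lat=0): return SH+D*s+np.array([D[1],-D[0]])*lat
E
python3 - <<'E'
from h import *
p=rackp(-.049)
robot.line_to([*p,.13],[180,0,23.4],velocity=.2)
robot.line_to([*p,.045],velocity=.12)
f0=robot.current_contact_force()
fingers.gripper_to(0.0,60)
print("gap",robot.current_finger_gap(),"F",f0,robot.current_contact_force(),robot.current_tool_pos())
robot.line_to([*p,.25],velocity=.2)
print(robot.current_time_s(),robot.current_finger_gap(),robot.current_contact_force(),robot.current_joint_positions())
snap("wrist","g1",(100,100,400,384),2)
E
```

```text
gap 0.7463571100185856 F [ 0.46636429 -0.4927246   0.92752182] [ 0.48083579 -1.54999141  5.02907916] [0.53691131 0.27080992 0.04676146]
7.8917 0.7454313024190693 [ 0.43548185 -0.40462448 -1.3293506 ] [   7.35511761   35.50232663  -60.36215264   76.55844435   30.41042735
   84.98756759 -117.30745665]
```

View pics/g1.png

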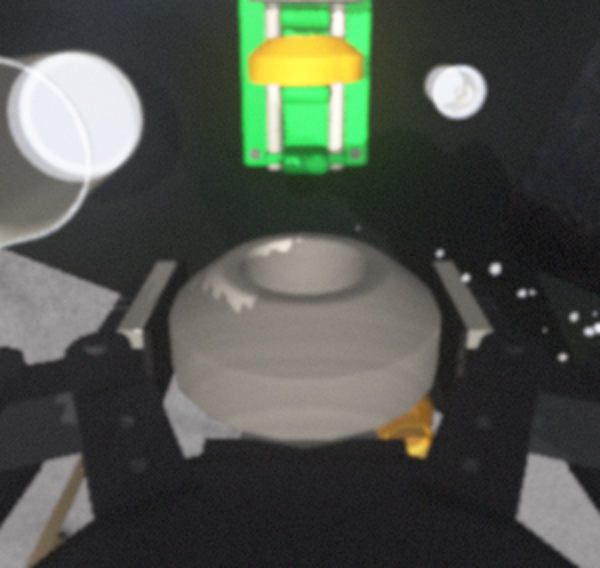

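```bash
python3 - <<'E'
from h import *
T=np.load("pics/g1.npy");C=cam("wrist",T)
o,v=ray(C,(253,234));o=T[:3,:3].T@(o-T[:3,3]);v=T[:3,:3].T@v
for x in (.015,.017,.019): print(x,o+v*(x-o[0])/v[0])
robot.move_j([41.03,4.19,-42.3,104.16,2.99,72.8,3.4])
p=arb(.14)
robot.line_to([*p,.25],[180,0,95.6],velocity=.2)
robot.line_to([*p,.0965],[180,0,95.6],velocity=.15)
print(robot.current_time_s(),p,robot.current_tool_pos(),robot.current_eef_rot(),robot.current_joint_positions().round(1),robot.current_contact_force())
snap("wrist","a1",(100,100,400,384),2)
snap("scene","a1s",(220,110,340,230),5)
E
```

```text
0.015 [ 0.015      -0.00064362 -0.00448916]
0.017 [ 0.017      -0.00065906 -0.0086966 ]
0.019 [ 0.019      -0.0006745  -0.01290403]
11.4 [0.405922 0.039128] [0.40676756 0.03912853 0.09718914] [1.79900589e+02 6.98898038e-03 9.55773091e+01] [ 30.7  15.5 -44.3 118.1  13.8  51.4 -15.7] [ 0.08790985 -0.86026301 -1.84588276]
```

View pics/a1.png

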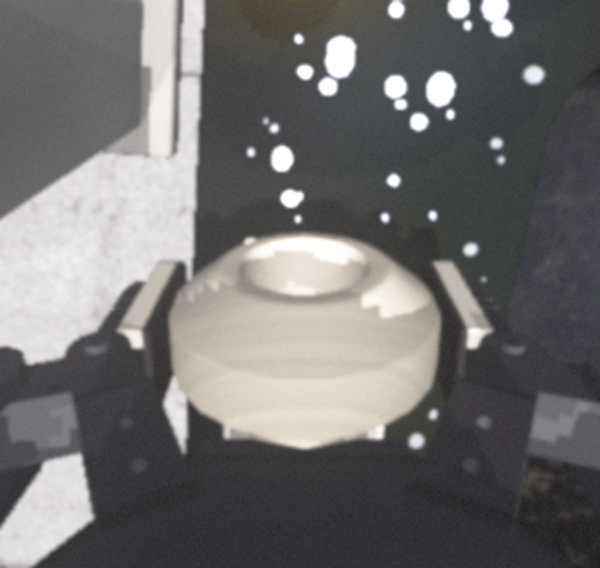

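View pics/a1s.png

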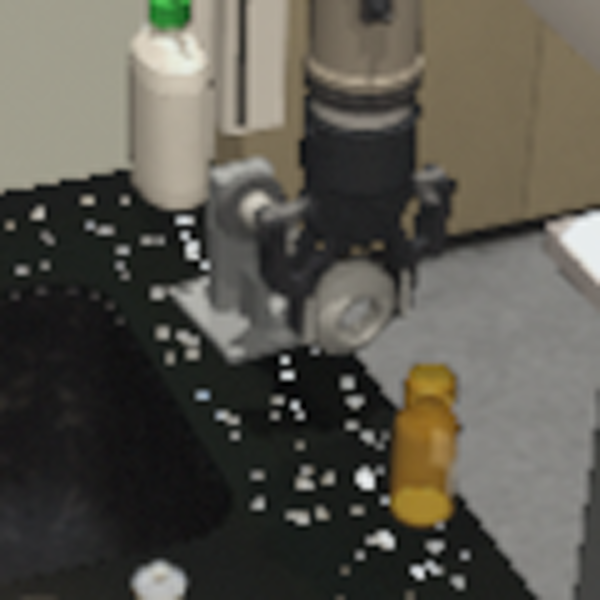

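```bash
python3 - <<'E'
from h import *
b=np.array([-.0008,0])
for s,v in ((.10,.05),(.02,.08),(.003,.03)):
    r=robot.line_to([*(arb(s)+b),.0965],[180,0,95.6],velocity=v,f_stop=8)
    P=robot.current_tool_pos(); q=P[:2]-SH; print(s,r,"s",q@D,"lat",q@[D[1],-D[0]],P[2],robot.current_contact_force().round(2),robot.current_time_s())
    if r: break
snap("wrist","a2",(100,100,400,384),2)
E
```

```text
0.1 False s 0.10042532453592179 lat -0.0007829629132267275 0.09652685913906855 [ 0.29  1.15 -0.99] 12.45
0.02 False s 0.020801255458652274 lat -0.00076421111823017 0.09650443511252202 [-0.6   0.09 -0.61] 13.6
0.003 True s 0.007893086533420059 lat -0.0012270672750242311 0.09600565047713513 [ 0.25  0.54 -1.01] 14.0917
```

View pics/a2.png

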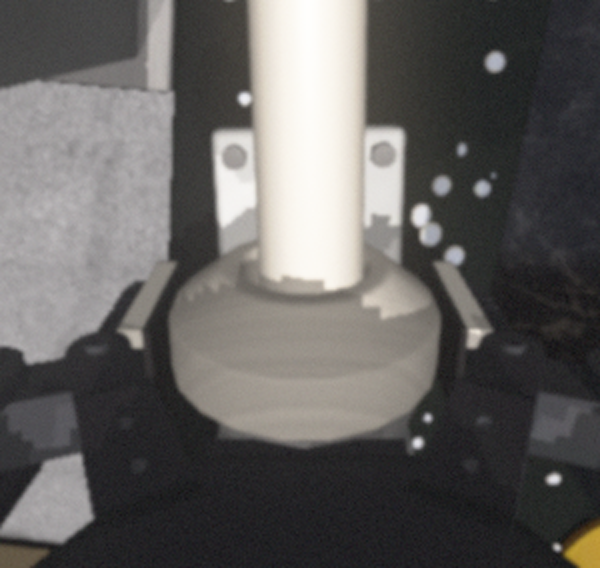

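```bash
python3 - <<'E'
from h import *
fingers.gripper_to(1.0)
P=robot.current_tool_pos()
robot.line_to([P[0],P[1],.25],velocity=.25)
snap("wrist","a3",(100,100,400,384),2)
p=rackp(-.005)
robot.move_to([*p,.17],[180,0,203.4])
print(robot.current_time_s(),robot.current_tool_pos(),p,robot.current_joint_positions().round(1))
snap("wrist","r2",(100,100,400,384),2)
E
```

```text
16.8583 [0.57680778 0.28647826 0.17015597] [0.57581123 0.28841426] [  3.3  42.8 -56.1  75.7  35.1  79.3  61.6]
```

View pics/a3.png

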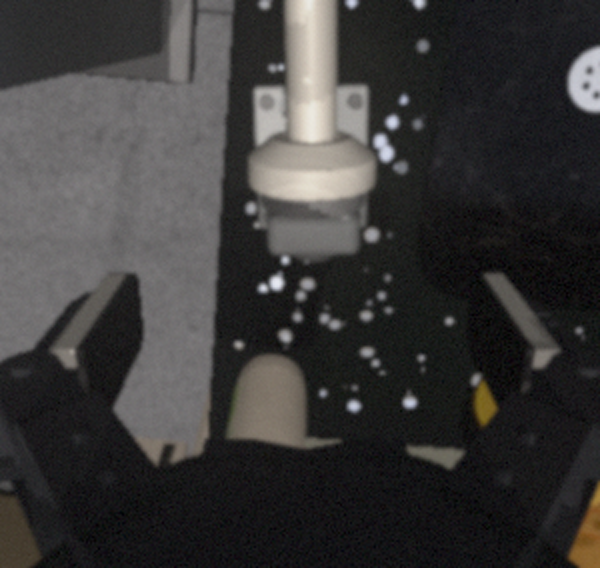

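View pics/r2.png

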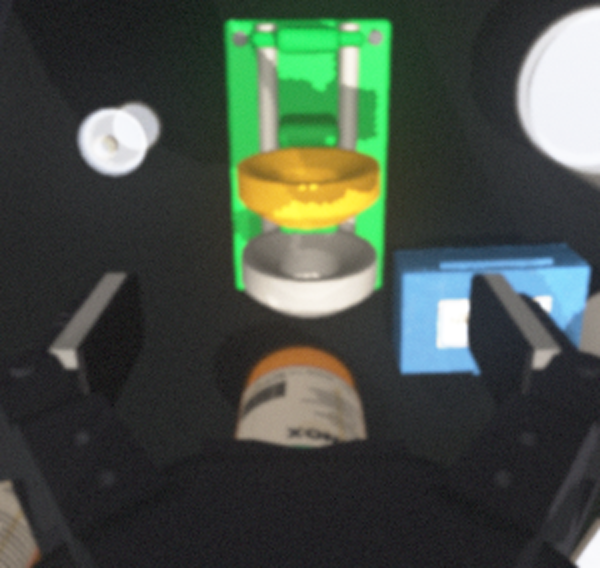

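```bash
python3 - <<'E'
from h import *
p=rackp(-.005)
robot.line_to([*p,.10],[180,0,203.4],velocity=.15)
robot.line_to([*p,.045],velocity=.12)
fingers.gripper_to(0.0,60)
P=robot.current_tool_pos();print("gap",robot.current_finger_gap(),P,p)
robot.line_to([*p,.25],velocity=.25)
snap("wrist","g2",(100,100,400,384),2)
print(robot.current_finger_gap(),robot.current_contact_force().round(2))
robot.move_j([41.03,4.19,-42.3,104.16,2.99,72.8,3.4])
q=arb(.15)+[-.0008,0]
robot.line_to([*q,.25],[180,0,95.6],velocity=.25)
robot.line_to([*q,.0965],[180,0,95.6],velocity=.2)
P=robot.current_tool_pos();Q=P[:2]-SH
print(robot.current_time_s(),"s",Q@D,"lat",Q@[D[1],-D[0]],P[2],robot.current_eef_rot())
snap("wrist","a4",(100,100,400,384),2)
E
```

```text
gap 0.7454588145349333 [0.57724193 0.28840572 0.046962  ] [0.57581123 0.28841426]
0.7403427053052329 [ 0.6  -0.26 -1.53]
22.1417 s 0.1498660692340405 lat 0.0002661093657184437 0.0972190195590926 [ 1.79898541e+02 -8.86955466e-03  9.55536972e+01]
```

View pics/g2.png

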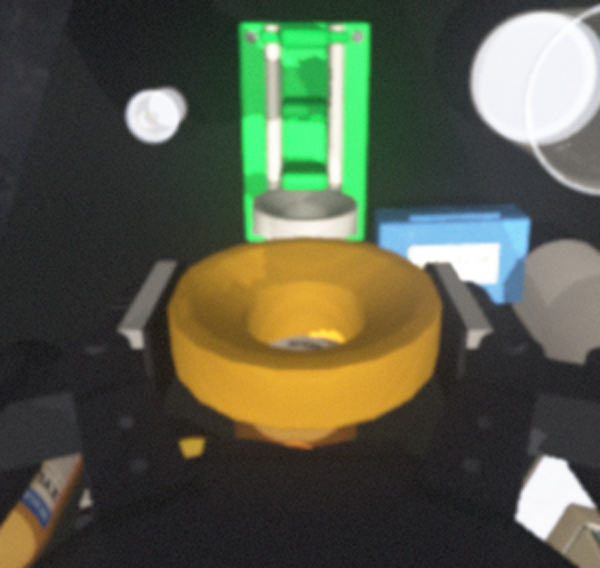

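View pics/a4.png

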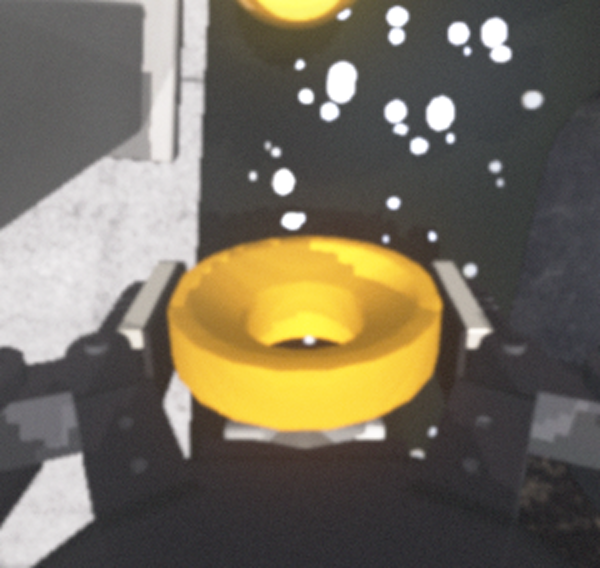

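```bash
python3 - <<'E'
from h import *
b=np.array([-.0003,0])
for s,v in ((.11,.05),(.055,.08),(.033,.03)):
    r=robot.line_to([*(arb(s)+b),.0965],[180,0,95.6],velocity=v,f_stop=8)
    P=robot.current_tool_pos(); q=P[:2]-SH; print(s,r,"s",q@D,"lat",q@[D[1],-D[0]],P[2],robot.current_contact_force().round(2),robot.current_time_s())
    if r: break
snap("wrist","a5",(100,100,400,384),2)
E
```

```text
0.11 False s 0.1103911351401785 lat -0.00029722794949882104 0.09651129352461213 [ 0.69 -0.13 -1.84] 23.1417
0.055 False s 0.055610989696920556 lat -0.00030338697977227926 0.09651105136321311 [-0.69 -0.16 -1.4 ] 23.975
0.033 True s 0.03840120906937815 lat -0.0008267994372710764 0.09583519387558305 [ 0.11  0.19 -0.68] 24.5917
```

View pics/a5.png

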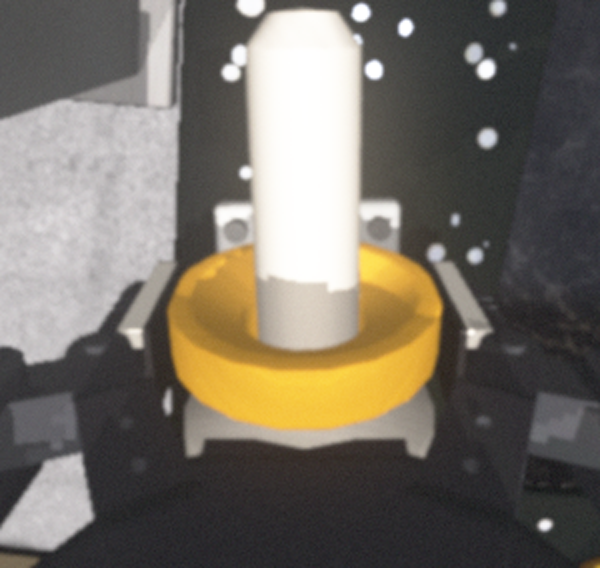

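```bash
python3 - <<'E'
from h import *
fingers.gripper_to(1.0)
P=robot.current_tool_pos()
robot.line_to([P[0],P[1],.25],velocity=.25)
snap("wrist","a6",(100,100,400,384),2)
p=rackp(.038)
robot.move_to([*p,.20],[180,-12,23.4])
print(robot.current_time_s(),robot.current_tool_pos(),p,robot.current_eef_rot(),robot.current_joint_positions().round(1))
robot.line_to([*p,.13],[180,-12,23.4],velocity=.15)
snap("wrist","r3",(100,100,400,384),2)
snap("scene","r3s",(180,180,340,340),4)
E
```

```text
27.625 [0.61570798 0.30414451 0.19965878] [0.61527468 0.30549162] [179.93893943 -11.96047369  23.3360654 ] [  -5.    31.8  -36.4   79.8   23.3   63.3 -110.5]
```

View pics/a6.png

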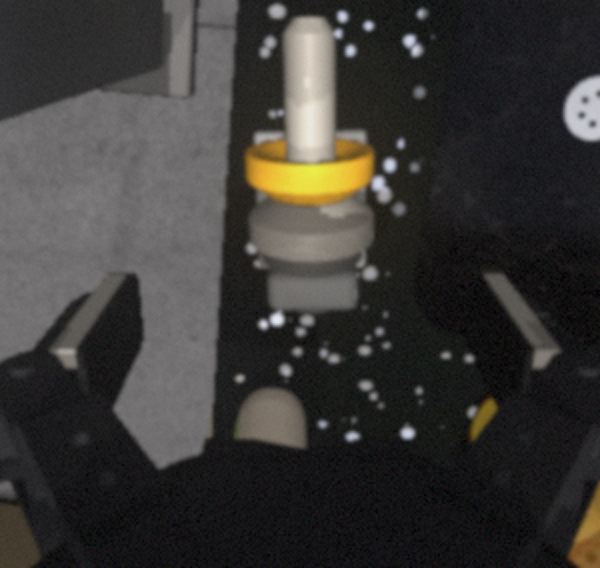

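View pics/r3.png

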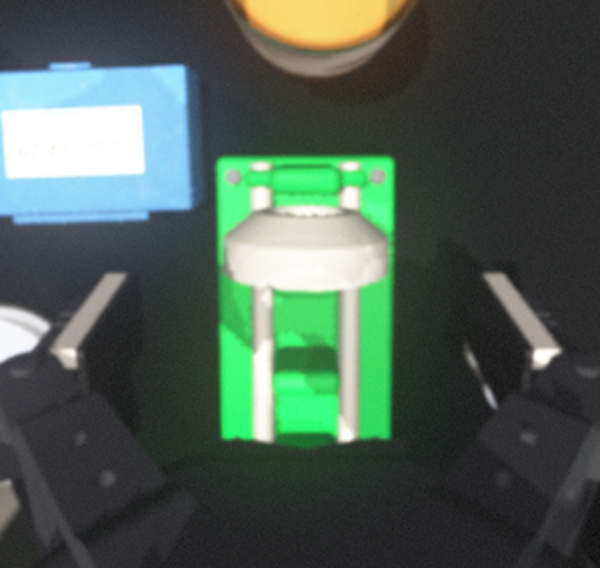

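View pics/r3s.png

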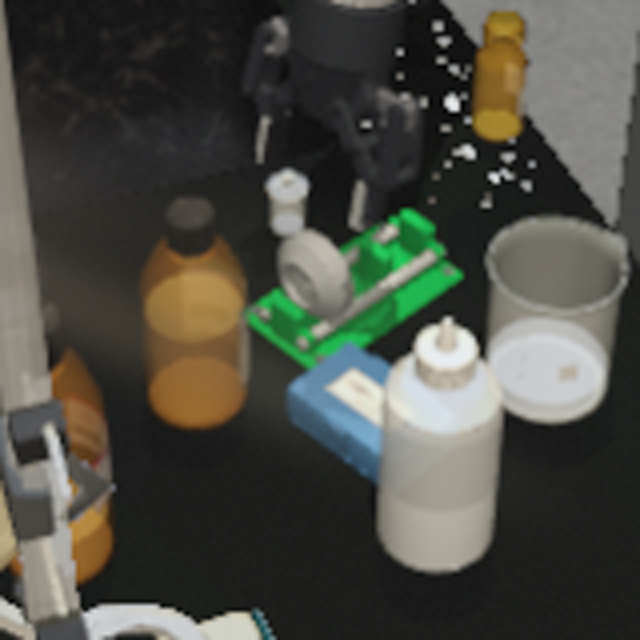

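```bash
python3 - <<'E'
from h import *
p=rackp(.038)
print(robot.line_to([*p,.049],velocity=.12,f_stop=12))
P=robot.current_tool_pos();print(P,p)
fingers.gripper_to(0.0,60)
P=robot.current_tool_pos();print("gap",robot.current_finger_gap(),P)
robot.line_to([*p,.25],velocity=.25)
snap("wrist","g3",(100,100,400,384),2)
print(robot.current_time_s(),robot.current_finger_gap(),robot.current_contact_force().round(2))
E
```

```text
False
[0.6159693  0.306121   0.05002882] [0.61527468 0.30549162]
gap 0.7414543996647222 [0.61700324 0.30568776 0.05112493]
30.4917 0.7432859855560542 [-1.1   0.07 -1.58]
```

View pics/g3.png

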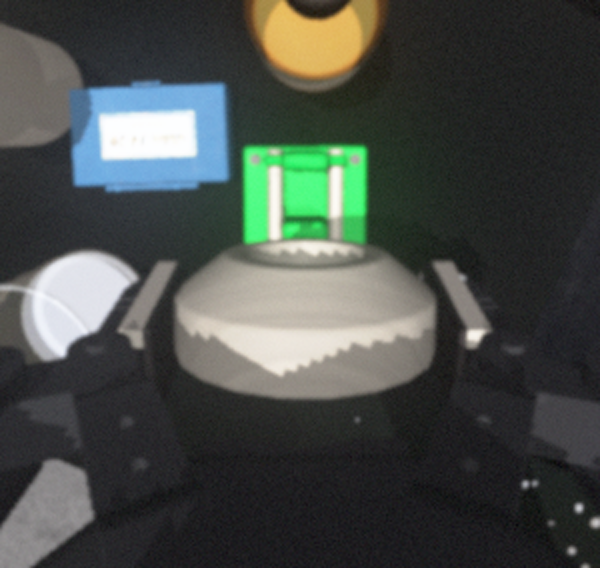

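```bash
python3 - <<'E'
from h import *
O=[180,-12,95.6]
robot.move_j([41.03,4.19,-42.3,104.16,2.99,72.8,3.4])
q=arb(.142)+[-.0003,0]
robot.line_to([*q,.25],O,velocity=.25)
robot.line_to([*q,.101],O,velocity=.2)
robot.pause(.2)
P=robot.current_tool_pos();Q=P[:2]-SH
print(robot.current_time_s(),"s",Q@D,"lat",Q@[D[1],-D[0]],P[2],robot.current_eef_rot(),robot.current_joint_positions().round(1))
snap("wrist","a7",(100,100,400,384),2)
snap("scene","a7s",(220,110,340,230),5)
E
```

```text
33.7 s 0.14177091707742012 lat 0.0007637070881202539 0.10201158381432722 [179.84953331 -11.94043339  95.61810769] [ 38.   15.9 -41.8 117.6  -1.8  50.9   4.1]
```

View pics/a7.png

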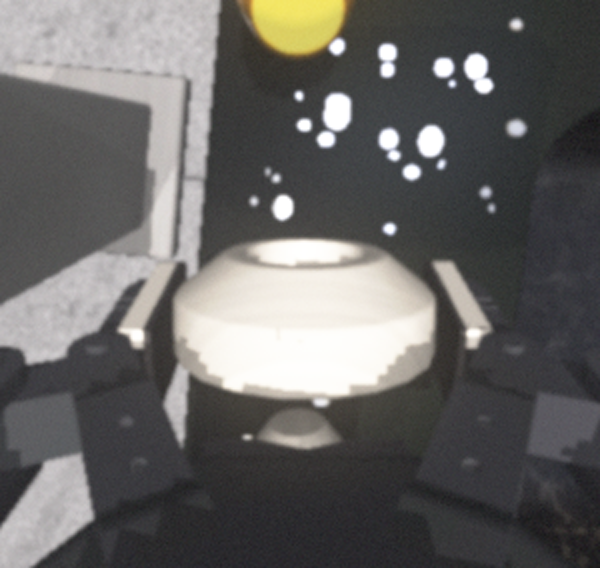

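View pics/a7s.png

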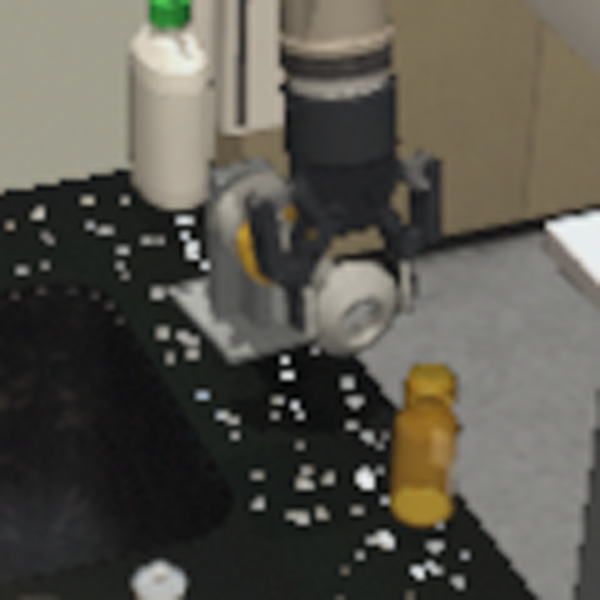

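```bash
python3 - <<'E'
from h import *
O=[180,-12,95.6]
b=np.array([-.0003,0])
for s,v in ((.11,.05),(.07,.08),(.049,.03)):
    r=robot.line_to([*(arb(s)+b),.101],O,velocity=v,f_stop=8)
    P=robot.current_tool_pos(); q=P[:2]-SH; print(s,r,"s",q@D,"lat",q@[D[1],-D[0]],P[2],robot.current_contact_force().round(2),robot.current_time_s())
    if r: break
snap("wrist","a8",(100,100,400,384),2)
E
```

```text
0.11 False s 0.11026161427345188 lat -0.0003465994101781262 0.10099747324511256 [-0.25  0.13 -1.99] 34.5917
0.07 False s 0.07011177093489308 lat -0.00037912193600451706 0.10097780717287297 [-0.11 -0.12 -1.44] 35.2417
0.049 True s 0.056775697384361466 lat -0.0006633458279040788 0.10069941208755237 [0.54 1.95 0.54] 35.7833
```

View pics/a8.png

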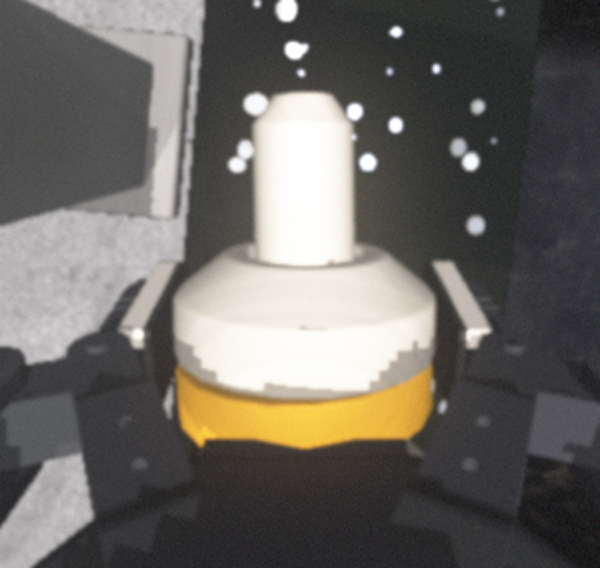

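```bash
python3 - <<'E'
from h import *
O=[180,-12,95.6]
r=robot.line_to([*(arb(.050)),.0995],O,velocity=.02,f_stop=14)
P=robot.current_tool_pos(); q=P[:2]-SH; print(r,"s",q@D,P[2],robot.current_contact_force().round(2))
fingers.gripper_to(1.0)
P=robot.current_tool_pos()
robot.line_to([P[0],P[1],.23],velocity=.25)
robot.line_to([*arb(.05),.25],[180,0,95.6],velocity=.2)
C=snap("wrist","a9",(150,80,350,280),3)
snap("scene","a9s",(220,110,340,230),5)
print(robot.current_time_s())
E
```

```text
False s 0.05594624881930577 0.10003521121268452 [ 0.07 11.02  4.29]
37.8333
```

View pics/a9.png

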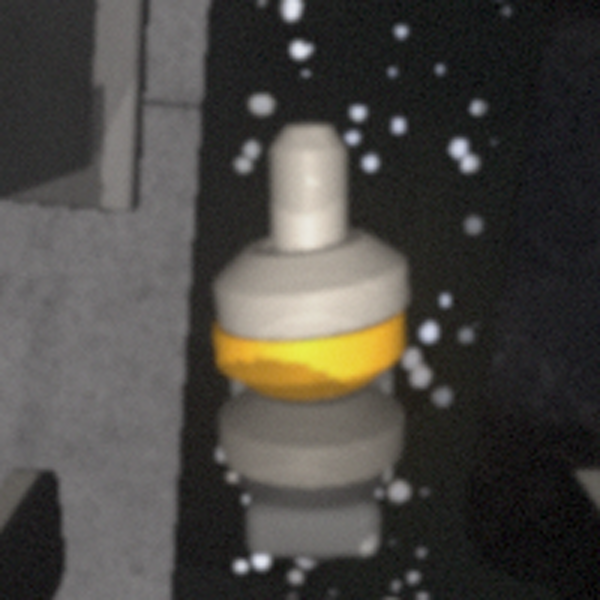

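View pics/a9s.png

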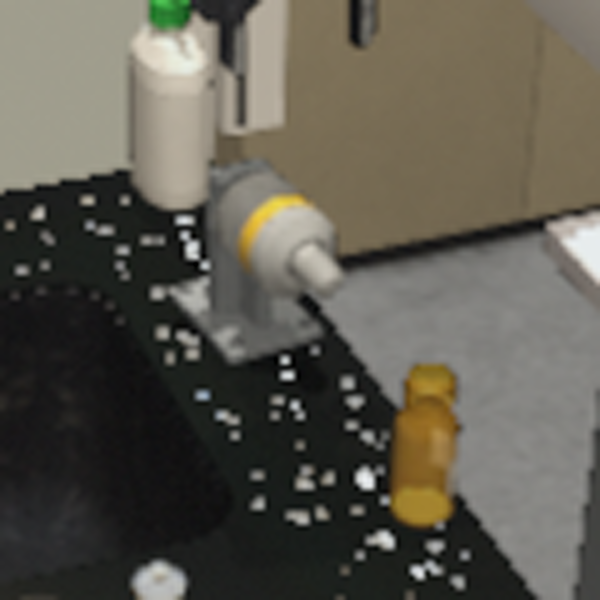

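```bash
python3 - <<'E'
from h import *
C=cam("wrist",np.load("pics/a9.npy"))
im=cv2.imread("pics/a9_raw.png");im=cv2.resize(im,None,fx=4,fy=4,interpolation=2)
t=np.linspace(0,np.pi,60)
N=np.array([D[1],-D[0]])
for s,r,c in [(0,.033,(0,255,0)),(.014,.033,(0,255,0)),(.024,.0205,(255,0,0)),(.034,.033,(255,0,255)),(.048,.033,(0,0,255)),(.062,.033,(0,255,0)),(.072,.0205,(255,0,0)),(.114,.0085,(255,255,0))]:
    z0=.1 if s>.1 else .097
    p=np.array([proj(C,[*(arb(s)+N*r*np.cos(a)),z0+r*np.sin(a)]) for a in t])
    cv2.polylines(im,[((p+.5)*4).astype(int)],False,c,1)
cv2.imwrite("pics/a9o.png",im[320:1100,640:1400])
for n in ["top"]: snap("top","fin",(90,130,400,265),2.5)
E
python3 -c "
import cv2
a=cv2.imread('pics/a9o.png');cv2.imwrite('pics/a9p.png',cv2.resize(a,(600,600)))"
```

```text
(no output)
```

View pics/a9p.png

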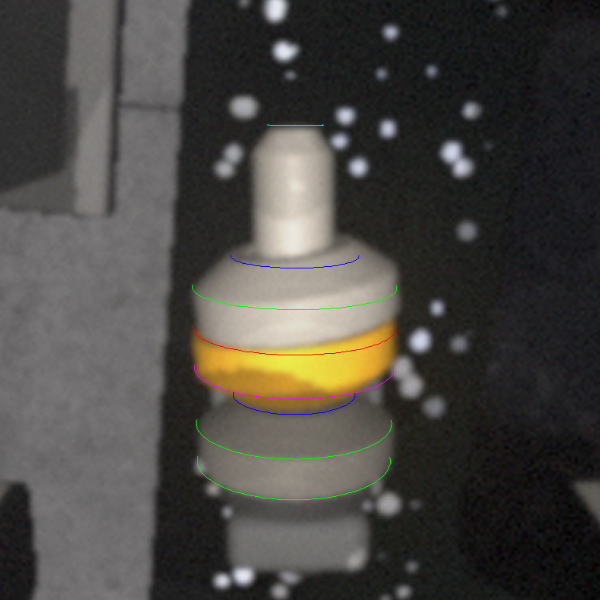

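View pics/fin.png

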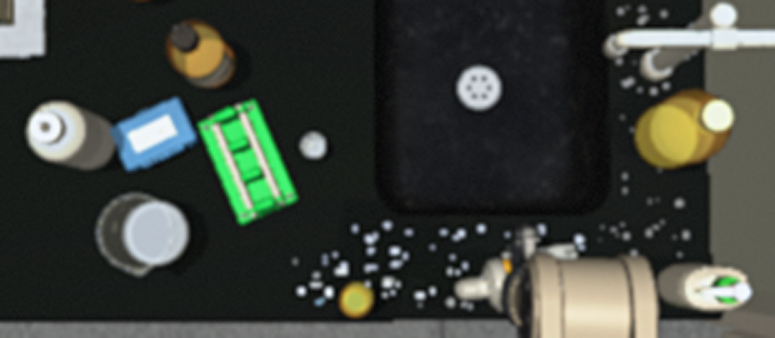

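The stack matches the predicted outlines to about 2 mm, but the outer pair is yawed by about 2°. I'll square it up with a gentle push, using the half-open fingers on either side of the arbor.

```bash
python3 - <<'E'
from h import *
O=[180,0,95.6]
fingers.gripper_to(0.48,30)
robot.line_to([*arb(.112),.22],O,velocity=.25)
robot.line_to([*arb(.112),.103],O,velocity=.15,f_stop=8)
print(robot.current_finger_gap(),robot.current_tool_pos())
r=robot.line_to([*arb(.076),.103],O,velocity=.03,f_stop=7)
P=robot.current_tool_pos(); q=P[:2]-SH; print(r,"s",q@D,q@[D[1],-D[0]],robot.current_contact_force().round(2))
robot.line_to([*arb(.112),.103],O,velocity=.1)
robot.line_to([*arb(.112),.25],O,velocity=.25)
robot.line_to([*arb(.05),.25],O,velocity=.25)
robot.pause(.2)
snap("wrist","b1",(150,80,350,280),3)
print(robot.current_time_s())
E
```

```text
0.4768710488842462 [0.40960797 0.01106564 0.10373774]
True s 0.0808324664127097 0.00017159584875974966 [-0.06  0.79  1.22]
42.6333
```

View pics/b1.png

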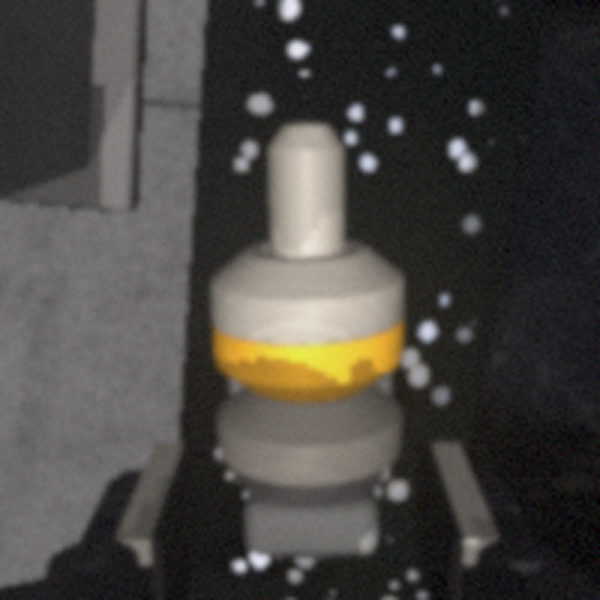

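The wrist picture shows the rings square and the stack closed: brass/steel boundary level at about row 335, nose at about row 245. Nothing is touching the arm, so I'm handing in.

```bash
python3 - <<'E'
from h import *
workorder.close_job(); print(robot.current_time_s())
E
```

```text
the job is handed in; nothing more can be done
the job is handed in; nothing more can be done
```

The spring pack is rebuilt and I handed the job in at about 43 s of the 72 s allowed; no verdict is reported. From the shoulder out it is steel (hollow to the shoulder), brass (nose to nose), then steel (hollow to hollow).

- **Seating:** I slid each washer on until the force stop tripped. The tool stopped at 7.9, 38.4 and, after a firmer final push, 55.9 mm from the shoulder, all within about 1.5 mm of what a closed stack predicts.
- **Mended:** my first check showed the brass and outer steel washers yawed about 2°, with up to 2.5 mm of gap at one rim. I pushed them square with the half-open fingers, and the last wrist picture shows the rings level with no visible gap.
- **Bystanders:** the top view taken before that last push shows the glassware, bottles and box standing where they were. I did not take another top view afterwards.
- **Arm:** it is clear above the arbor, with the gripper half open and nothing held.

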